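Open the kettle and take out its scale filter

ROBOT

A 7-joint arm with a two-finger parallel gripper is mounted at the origin on a cart in front of the work surface, level with it; the furniture and walls round the work are solid. World frame = base frame: x ahead of the robot, y to its left, z up, the work surface at z = 0. Lengths are in m, angles in rad, forces in N, time in s.
With the tool pointing down it reaches from about 0.35 to 0.9 m from the base axis. Payload 8.1 kg.
Tool frame: the origin (TCP) lies midway between the tips of the shut fingers; the grasp point (between the pads) lies 19 mm behind it; z points along the fingers, y is the line along which they close (so a half turn about z gives the same grasp; the last joint's range is limited). The gripper opens to 92 mm and grips with 3 to 60 N. Pads are 19 mm wide; open, the fingers measure 130 mm over their backs; the gripper's body (75 mm by 190 mm) begins 47 mm behind the grasp point.
Start: joints at [1.056, 0.434, 0.025, 1.573, -0.012, 1.134, -0.075], TCP at [0.25, -0.573, 0.227] pointing down, gripper open.
Joint ranges: [-2.62, 2.62], [-0.44, 2.09], [-1.27, 1.32], [0.08, 2.57], [-1.32, 4.46], [0.12, 2], [-2.74, 2.74]. Speed limits (rad/s): [2.22, 2.22, 3.01, 3.01, 3.14, 3.14, 3.14].

INTERFACE

Orientations are given as a rotation vector (axis times angle).
In Python, from cell import arm gives the robot as it stands.
- The arm moves only by the tool carry_out, never from a script. Its arguments are lists of equal length, an entry for each row: "claw": the finger opening in cm, from 0 to 9.18; "delta_pos": the shift along the tool's x, y, z in cm, a list of three; "angular": the turn, a rotation vector about the tool's x, y, z in rad, a list of three. In form: {"claw": [claw, ...], "delta_pos": [[dx, dy, dz], ...], "angular": [[ax, ay, az], ...]}. A call has 1 to 20 rows; each row shifts and turns the commanded pose from where the row before left it, along the tool's axes as they then stand; what a row does not reach is not made up. A row lasts 1/10 s, in which the tool goes at most 50 mm and 8.59 degrees, less where a joint would pass 70% of its speed; a pose out of reach is approached as far as the arm can. A call with a gripper value outside its range is refused whole. The fingers move at their own pace and stop on an object; "force" is the grip in N (left out, the last holds). Time passes only in rows, so rows that do not move let the fingers close. It gives the time, the measured TCP pose, the force, the opening and the grip force at its end, in the units of the state.
- arm.observe(): the state, without advancing time (a new reading comes with each control period).
- arm.get_image(name): name is "scene" or "side" or "wrist"; returns a dict with "frame" (384x512x3 uint8, red, green, blue), "mtx" (3x3 intrinsics, pixels), "T" (4x4, takes a point from camera to world coordinates). Camera axes: x right, y down, z forward; pixel columns grow to the right and rows downward; lengths in m; the calibration is good to about 2 mm. A picture is of the moment at which its call begins. There is no depth.
- arm.sign_off(): hands the job in; it is judged then, once.
Trained networks look in a picture, given as the dict that the camera call returned (one of the last four; its "shot" number tells which), for a name from the list of things; names that differ only in an ending like _2 or _b are one class to them, and where a whole thing is asked for, a point or a joint stands for the part that bears it (a point fixed in the world has none). Each returns a list of dicts, best first, with "conf" (0 to 1); they miss things now and then, are a little off and sometimes report something else, mostly with a low value. They report only what shows in the picture. A call takes as long as a camera call.
- arm.look_for(label, picture): "centre" ([column, row] as shares, 0 to 1, of the picture: columns of its width, rows of its height, amid what is visible of it).
- arm.trace(label, picture): "region" (384x512 bool, what is visible of it) and "centre" ([column, row] as shares, 0 to 1, of the picture: columns of its width, rows of its height, amid what is visible of it).
- arm.place_of(label, picture): "centre" ([column, row] as shares, 0 to 1, of the picture: columns of its width, rows of its height: a listed point, or the origin of a listed thing).
The state is a dict: "clock": time; "joints": joint angles; "dq": joint speeds; "joint_efforts": joint torques, N m; "position": TCP position; "ee_rot": TCP orientation; "force": force on the tool from outside, world axes, zero at the start; "ft_torque": the same for the moment, N m; "width": opening from 0.0 (shut) to 1.0 (fully open); "gripper_force": force on a finger pad.
Only numpy, scipy, OpenCV 4.12 (cv2) and the standard library are available. Lean on these libraries where they do the work, as an engineer would, in place of code of your own. Each camera call takes 0.05 s, during which the arm holds its last target. There are 200 camera calls.

TASK

The kettle's scale filter has to come out for descaling. Press the release button on the handle so that the sprung lid pops up, then get under the lid's lip and raise it gently until the lid is fully open and stays up by itself. Pinch the filter's two clips together, draw it out along its slanting guides and lay it down gently in the grey tray; leave the lid open, do not force the kettle, and leave the other things alone.

Things in the scene. Friction and masses are not known exactly. Their poses are not given: they have to be found in the camera images.
- kettle: Kettle, brushed steel with black plastic base, collar and handle; stands firmly, does not move. Origin: centre of its underside; z up, spout towards -x, handle towards +x. Body 151 mm across, round mouth 124 mm inside (132 outside), rim 150 mm up. Beak of the spout reaches x = -98, z 85 to 152 mm; handle reaches x = 147 mm, its housing top is 150 mm up.
- lid_release (a joint): Sprung grey ribbed push button on top of the black handle; 0 = up, 0.008 m = fully down (stop). Pressed straight down, the lid comes free at about 5 mm; about 3 N there and 4 N at the stop.
- release_top (a point): Centre of the button's top, in the kettle's frame at (113.5, 0, 163) mm; the pad is 28 mm along the kettle's x, 24 mm along y, 12 mm proud of the housing. The shut lid ends 48 mm in front of this point (towards the spout), and opening fully its rear edge tips back to 15 mm from it, above the button.
- kettle_lid (a joint): Domed lid hinged on the handle side; 0 = shut (reads up to 0.03 when latched), 0.85 rad = fully open (stop). Released, a spring lifts it in 0.5 s to about 0.4 rad (0.3 to 0.6); from there it must be raised, under 1 N at the lip, and stays where it is left. Fully open it leans over the mouth at 49 degrees: an upright tool at the filter meets it, one leaning 20 to 40 degrees to the spout does not.
- lid_hinge (a point): Middle of the lid's hinge axis, which runs along the kettle's y, at (80, 0, 146) mm in the kettle's frame.
- lid_lip (a point): Middle of the outer lower edge of the lid's lip, a black tongue over the spout, 44 mm wide, 6 mm thick, 20 mm beyond the dome; 165.5 mm from the hinge axis, 5.5 mm above it when shut; moves with the lid. The dome is 131 mm across, 41 mm high and hollow; its open underside is level with the lip's. To lift, go 15 to 25 mm in under it, fingers slanting 40 to 50 degrees down towards the handle.
- scale_filter: White frame with steel mesh, 44 x 4.5 x 56 mm, two spring clips on top, 90 mm in all, 45 to 65 g. Origin: middle of its lower edge; y along that edge. Its long axis (lower edge to clips) is NOT the body's z but leans 25 degrees from it: (-0.423, 0, 0.906). In place, its axes are parallel to the kettle's, origin at (-8, 0, 89) mm; guides let it slide only along its long axis, free after 65 mm.
- filter_grip (a point): On the filter's long axis 78 mm from its lower edge, midway between the clips: upright leaves 30 mm over their outer faces (along y), 12 mm deep, tops at 90 mm. Each gives 6 mm inwards (8 N); its hook lets go after 4 mm (6 N), so pinch firmly (12 to 30 N), then pull. Guide ledges beside them reach 64 mm from the lower edge, 31 mm to either side: keep fingertips above 66 mm.
- filter_middle (a point): Centre of the filter's mesh frame, 28 mm from its lower edge on the long axis.
- tray: Grey plastic tray, loose, 114 mm along its x, 150 mm along its y, 36 mm high, walls 3 mm, inner floor 3 mm up; origin: centre of the underside. Stands to the right of the kettle, its long side across (left to right).
- tumbler: Drinking glass, 80 mm across, 91 mm high, standing behind the tray; bystander. Origin: centre of its underside.
- red_lid_pot: Small pot with a red lid, 47 mm across, 83 mm high, standing behind; bystander. Origin: centre of its underside.
- spice_jar: Spice jar with a dark lid, 44 mm across, 105 mm high, standing behind; bystander. Origin: centre of its underside.
- teaspoon: Teaspoon, 137 mm long, 13 mm high, lying at the front edge of the worktop left of the middle; bystander. Origin: under its middle.

How it is judged:
On the way, in this order (a step that is already met when the one before it is completed fails the run):
1. the release button is pressed and the lid pops up (value of joint lid_release above 0.004 m and value of joint kettle_lid above 0.06 rad), for 0.02 s.
2. the lid is raised to fully open (within 0.05 rad of its stop) (value of joint kettle_lid above 0.8 rad), for 0.3 s.
3. the filter is drawn out, clear of the kettle's mouth, with the lid still open (z of filter_middle in the frame of kettle above 0.17 m and value of joint kettle_lid above 0.78 rad), for 0.1 s.
At the end, for the whole second after the job is handed in: The middle of the filter is inside the tray's walls and under 50 mm up, the filter lies at rest (clip end under 65 mm up, not on end); the lid stands fully open (over 0.78 rad), the button is up, the tray is level and within 60 mm of where it stood (x of filter_middle in the frame of tray between -0.054 and 0.054 m and y of filter_middle in the frame of tray between -0.072 and 0.072 m and z of filter_middle in the frame of tray below 0.05 m and z of filter_grip in the frame of tray below 0.065 m and linear speed of scale_filter below 0.02 m/s and value of joint kettle_lid above 0.78 rad and value of joint lid_release below 0.0015 m and angle between tray's own z axis and vertical below 0.1 rad and distance of tray from where it was at the start of the episode below 0.06 m); the robot touches nothing.
It fails at once if the lid is flung or slammed (over 5 rad/s) (velocity of joint kettle_lid above 5 rad/s or velocity of joint kettle_lid below -5 rad/s).
It fails at once if the kettle is forced: over 40 N from the fingers, or over 30 N between filter and kettle (contact force between the fingers and kettle above 40 N or contact force between scale_filter and kettle above 30 N).
It fails at once if the filter is dropped or thrown (over 1 m/s) (linear speed of scale_filter above 1 m/s).
It fails at once if a bystander is moved over 30 mm or tipped (distance of any of tumbler, red_lid_pot, spice_jar, teaspoon from where it was at the start of the episode above 0.03 m or angle between any of tumbler, red_lid_pot, spice_jar's own z axis and vertical above 0.5 rad).
It also fails if it takes over 67 s, if anything falls off the work surface, if the arm or the gripper's body presses on something with over 40 N, if the wrist force passes 120 N, or if a joint passes its speed limit or range.

## Working session

There is one attempt and no reset: what is moved stays moved. The work goes in short steps, Python scripts to look and compute and a tool call to move; the robot and the scene stay as the last step left them, time stands still between calls to the robot, and variables do not carry over. Pictures are saved under pics/ and viewed, at most 10 in all, crops included, and the job is handed in when it is done.

Besides the shell and the picture viewer there is one more tool, called after "Emit:" as name(argument=value, ...) on one line, values as JSON. carry_out: Moves the arm, as the interface text tells. Its arguments: {"type":"object","properties":{"claw":{"type":"array","items":{"type":"number"}},"delta_pos":{"type":"array","items":{"type":"array","items":{"type":"number"}}},"angular":{"type":"array","items":{"type":"array","items":{"type":"number"}}},"force":{"type":"number"}},"required":["claw","delta_pos","angular"]}

```bash
ls; mkdir -p pics; cat > h.py <<'E'
import numpy as np, cv2
from cell import arm
from scipy.spatial.transform import Rotation as R
def proj(P,im):
    T=np.linalg.inv(im["T"]); p=T[:3,:3]@np.asarray(P)+T[:3,3]; q=im["mtx"]@p; return q[:2]/q[2]
def ray(c,im):
    px=np.array([c[0]*512,c[1]*384,1.]); d=im["T"][:3,:3]@np.linalg.solve(im["mtx"],px); return im["T"][:3,3],d/np.linalg.norm(d)
def tri(rs):
    A=np.zeros((3,3));b=np.zeros(3)
    for o,d in rs:
        M=np.eye(3)-np.outer(d,d);A+=M;b+=M@o
    x=np.linalg.solve(A,b); return x,[np.linalg.norm(np.cross(x-o,d)) for o,d in rs]
E
python3 - <<'E'
from h import *
s=arm.observe();print(s)
ims={n:arm.get_image(n) for n in("scene","side","wrist")}
cv2.imwrite("pics/a.png",cv2.cvtColor(np.hstack([ims["scene"]["frame"],ims["side"]["frame"]]),cv2.COLOR_RGB2BGR)[:, :])
im=cv2.imread("pics/a.png");cv2.imwrite("pics/a.png",cv2.resize(np.vstack([im[:,:512],im[:,512:]]),(400*1,600)))
cv2.imwrite("pics/s.png",cv2.cvtColor(ims["scene"]["frame"],cv2.COLOR_RGB2BGR));cv2.imwrite("pics/d.png",cv2.cvtColor(ims["side"]["frame"],cv2.COLOR_RGB2BGR))
for l in ["kettle","release_top","lid_hinge","lid_lip","tray","tumbler","red_lid_pot","spice_jar","teaspoon"]:
    rs=[]
    for n in ims:
        r=arm.place_of(l,ims[n])
        if r: print(l,n,np.round(np.array(r[0]["centre"])*[512,384],1),round(r[0]["conf"],2))
        if r and r[0]["conf"]>.4: rs.append(ray(r[0]["centre"],ims[n]))
    if len(rs)>1: x,e=tri(rs);print("   ",x.round(4),np.round(e,4))
E
```

```text
pics
{'clock': 0.0, 'joints': array([ 1.05640942,  0.43523094,  0.02496797,  1.57412601, -0.01158529,
        1.13397723, -0.07511532]), 'dq': array([ 2.03638398e-03, -4.35962638e-04,  3.88197148e-05,  7.79411913e-04,
       -8.05895038e-04, -1.29366228e-03, -4.46605438e-04]), 'joint_efforts': array([ 4.49948652e-05, -6.67840862e+01,  9.84716713e-01, -3.14462793e+01,
       -6.07933220e-02,  4.27817472e-02,  1.87264268e-04]), 'position': array([ 0.24989074, -0.57230092,  0.22592879]), 'ee_rot': array([-3.07377059e+00, -6.41846675e-01,  7.50077137e-04]), 'force': array([-0.50017295, -0.37811978,  0.43218708]), 'ft_torque': array([-0.03920841,  0.01802183, -0.02514106]), 'gripper_force': 0.0, 'width': 0.9967461339981113}
kettle scene [234.8 221.9] 0.74
kettle side [230.  234.8] 0.75
    [0.5041 0.0776 0.0229] [0.0027 0.0027]
release_top side [319.8 259.1] 0.66
lid_hinge side [208.3 173.6] 0.59
lid_lip scene [251.2 175.7] 0.92
lid_lip side [246.7 208.4] 0.69
    [0.5373 0.0232 0.1538] [0.0037 0.0037]
tray scene [275.1 271.5] 0.89
tray side [272.5 281.8] 0.88
    [ 0.575  -0.0621 -0.0148] [0.002 0.002]
tumbler scene [334.6 254.5] 0.68
tumbler side [320. 259.] 0.71
    [ 0.7026 -0.0315 -0.0052] [0.0005 0.0005]
red_lid_pot side [315. 237.] 0.72
spice_jar scene [342.8 279.3] 0.58
spice_jar side [332.5 284.8] 0.6
    [ 0.6993 -0.1135 -0.0044] [0.0028 0.0028]
teaspoon scene [185.4 208.3] 0.6
teaspoon side [177.6 213.2] 0.56
    [ 0.3863  0.2274 -0.0124] [0.0017 0.0017]
```

View pics/s.png

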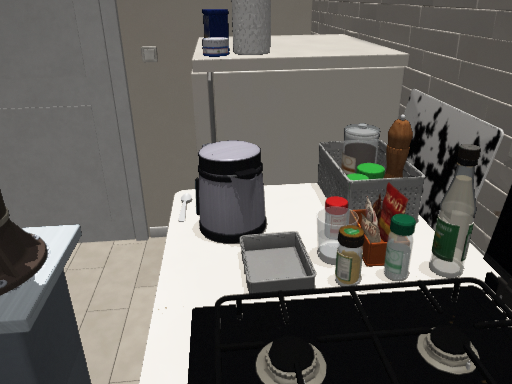

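View pics/d.png

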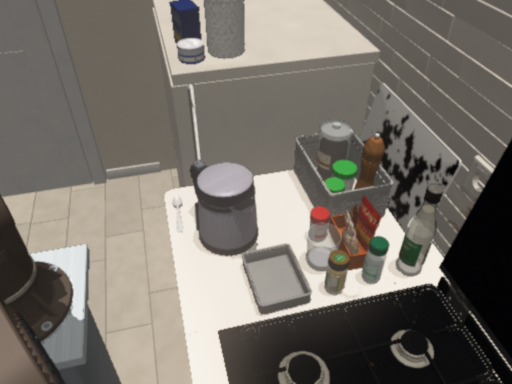

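```bash
cat >> h.py <<'E'
import math,json
def plan(wps,claw=None,p0=None,R0=None):
    """wps: list of (pos, Rot or None, nrows). prints rows (cm, rad), tool axes"""
    s=arm.observe(); p=s["position"] if p0 is None else p0; Q=R.from_rotvec(s["ee_rot"]) if R0 is None else R0
    D=[];A=[]
    for tp,tR,n in wps:
        tR=Q if tR is None else tR
        rv=(Q.inv()*tR).as_rotvec(); d=np.asarray(tp)-p
        m=max(math.ceil(np.linalg.norm(d)/.048),math.ceil(np.linalg.norm(rv)/.145),1); n=max(n or 1,m)
        pe=np.array(tp);pi=p
        for i in range(n):
            t=np.round(Q.inv().apply((pe-p)/(n-i))*100,2); a=np.round((Q.inv()*tR).as_rotvec()/(n-i),3)
            D.append(t.tolist());A.append(a.tolist()); p=p+Q.apply(t/100); Q=Q*R.from_rotvec(a)
    print(len(D),"rows; end",p.round(4),Q.as_rotvec().round(3))
    print(json.dumps({"delta_pos":D,"angular":A}).replace(" ",""))
def frame(z,y):
    z=np.array(z,float);z/=np.linalg.norm(z);y=np.array(y,float);y-=z*(y@z);y/=np.linalg.norm(y)
    return R.from_matrix(np.stack([np.cross(y,z),y,z],1))
E
python3 - <<'E'
from h import *
s=arm.observe();Q=R.from_rotvec(s["ee_rot"]);print(Q.as_matrix().round(3))
im=arm.get_image("wrist");print(Q.inv().apply(im["T"][:3,3]-s["position"]).round(3));print((Q.inv().as_matrix()@im["T"][:3,:3]).round(3),im["mtx"])
plan([([.40,-.38,.36],None,0),([.47,-.08,.40],None,0)])
E
```

```text
[[ 0.916  0.4    0.   ]
 [ 0.4   -0.916 -0.   ]
 [ 0.     0.    -1.   ]]
[ 0.07   0.001 -0.157]
[[ 0.    -0.965 -0.263]
 [ 1.     0.    -0.   ]
 [ 0.001 -0.263  0.965]] [[325.51191937   0.         254.66512071]
 [  0.         325.51191937 186.20935138]
 [  0.           0.           1.        ]]
13 rows; end [ 0.47 -0.08  0.4 ] [ 3.075  0.642 -0.   ]
{"delta_pos":[[3.57,-1.94,-2.22],[3.58,-1.95,-2.22],[3.57,-1.94,-2.22],[3.58,-1.95,-2.22],[3.57,-1.94,-2.22],[3.58,-1.95,-2.23],[2.63,-3.53,-0.57],[2.63,-3.53,-0.57],[2.63,-3.53,-0.57],[2.63,-3.52,-0.57],[2.63,-3.53,-0.57],[2.63,-3.52,-0.57],[2.64,-3.53,-0.58]],"angular":[[0.0,0.0,0.0],[0.0,0.0,0.0],[0.0,0.0,0.0],[0.0,0.0,0.0],[0.0,0.0,0.0],[0.0,0.0,0.0],[0.0,0.0,0.0],[0.0,0.0,0.0],[0.0,0.0,0.0],[0.0,0.0,0.0],[0.0,0.0,0.0],[0.0,0.0,0.0],[0.0,0.0,0.0]]}
```

Emit:
carry_out(claw=[9,9,9,9,9,9,9,9,9,9,9,9,9,9,9], delta_pos=[[3.6,-1.9,-2.2],[3.6,-1.9,-2.2],[3.6,-1.9,-2.2],[3.6,-1.9,-2.2],[3.6,-1.9,-2.2],[3.6,-1.9,-2.2],[2.6,-3.5,-0.6],[2.6,-3.5,-0.6],[2.6,-3.5,-0.6],[2.6,-3.5,-0.6],[2.6,-3.5,-0.6],[2.6,-3.5,-0.6],[2.6,-3.5,-0.6],[2.6,-3.5,-0.6],[2.6,-3.5,-0.6]], angular=[[0,0,0],[0,0,0],[0,0,0],[0,0,0],[0,0,0],[0,0,0],[0,0,0],[0,0,0],[0,0,0],[0,0,0],[0,0,0],[0,0,0],[0,0,0],[0,0,0],[0,0,0]])

```text
clock: 3.05
position: [0.4909, 0.0021, 0.4133]
ee_rot: [3.075, 0.642, 0.001]
force: [1.3, 0.6, -0.6]
width: 0.979
gripper_force: 0.0
```

```bash
cat > look.py <<'E'
from h import *
import sys
s=arm.observe();print(s["clock"],s["position"].round(4),s["ee_rot"].round(3),s["joints"].round(2))
ims={n:arm.get_image(n) for n in("scene","side","wrist")}
cv2.imwrite(sys.argv[1],cv2.cvtColor(ims["wrist"]["frame"],cv2.COLOR_RGB2BGR))
for l in sys.argv[2:]:
    rs=[]
    for n in ims:
        r=arm.place_of(l,ims[n])
        if r: print(l,n,np.round(np.array(r[0]["centre"])*[512,384],1),round(r[0]["conf"],2))
        if r and r[0]["conf"]>.4: rs.append(ray(r[0]["centre"],ims[n]))
    if len(rs)>1: x,e=tri(rs);print("   ",x.round(4),np.round(e,4))
    if rs:
        o,d=rs[-1]
        for z in (0,.146,.1515,.163): print("    last@z",z,(o+d*(z-o[2])/d[2]).round(4)[:2],end="")
        print()
E
python3 look.py pics/w1.png kettle release_top lid_hinge lid_lip tray tumbler spice_jar red_lid_pot
```

```text
3.05 [0.4909 0.0021 0.4133] [3.075e+00 6.420e-01 1.000e-03] [ 0.2   0.14 -0.37  1.54  0.05  1.48 -1.32]
kettle scene [236.1 222.3] 0.57
kettle side [228.9 236.5] 0.55
kettle wrist [260.3 117. ] 0.17
    [0.5036 0.0734 0.0231] [0.0059 0.0059]
    last@z 0 [0.5012 0.0933]    last@z 0.146 [ 0.4789 -0.0454]    last@z 0.1515 [ 0.478  -0.0506]    last@z 0.163 [ 0.4763 -0.0615]
release_top side [199.4 162.5] 0.5
release_top wrist [ 96.7 118.9] 0.85
    [0.4554 0.2015 0.166 ] [0.0013 0.0013]
    last@z 0 [0.4127 0.2707]    last@z 0.146 [0.4492 0.2104]    last@z 0.1515 [0.4506 0.2081]    last@z 0.163 [0.4535 0.2034]
lid_hinge side [207.3 175.7] 0.96
lid_hinge wrist [129.2 117.3] 0.71
    [0.4687 0.1734 0.1433] [0.0012 0.0012]
    last@z 0 [0.4381 0.2205]    last@z 0.146 [0.4681 0.173 ]    last@z 0.1515 [0.4693 0.1712]    last@z 0.163 [0.4716 0.1675]
lid_lip scene [250.1 176.5] 0.82
lid_lip side [247.8 207.8] 0.94
    [0.5379 0.0256 0.152 ] [0.001 0.001]
    last@z 0 [0.5733 0.1867]    last@z 0.146 [0.5383 0.0316]    last@z 0.1515 [0.5369 0.0258]    last@z 0.163 [0.5342 0.0135]
tray scene [275
[... 303 characters left out ...]
de [323.5 260.1] 0.93
tumbler wrist [338.1  31.9] 0.68
    [ 0.7013 -0.0436  0.004 ] [0.006  0.0041 0.002 ]
    last@z 0 [ 0.7044 -0.0441]    last@z 0.146 [ 0.6664 -0.0239]    last@z 0.1515 [ 0.6649 -0.0231]    last@z 0.163 [ 0.6619 -0.0216]
spice_jar scene [343.4 279.3] 0.61
spice_jar side [334.7 284.7] 0.71
spice_jar wrist [380.1  56. ] 0.68
    [ 0.699  -0.1222  0.0041] [0.005  0.0047 0.0006]
    last@z 0 [ 0.7004 -0.1239]    last@z 0.146 [ 0.6634 -0.0833]    last@z 0.1515 [ 0.662  -0.0818]    last@z 0.163 [ 0.6591 -0.0786]
red_lid_pot side [317.  233.8] 0.73
    last@z 0 [0.7223 0.0463]    last@z 0.146 [ 0.661  -0.0841]    last@z 0.1515 [ 0.6587 -0.089 ]    last@z 0.163 [ 0.6539 -0.0993]
```

View pics/w1.png

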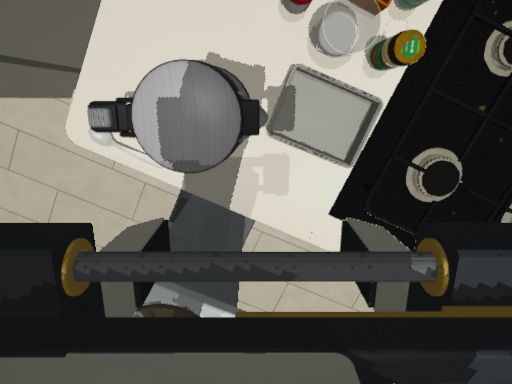

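```bash
cat >> h.py <<'E'
TH=math.radians(115); H=np.array([math.cos(TH),math.sin(TH),0]); K=np.array([-H[1],H[0],0]); C=np.array([.5015,.1013,0])
def kp(x,y,z): return C+H*x/1000+K*y/1000+np.array([0,0,z/1000])   # kettle mm -> world
def tool(lean):  # lean deg: tool body leans to spout; y=K
    a=math.radians(lean); return frame(H*math.sin(a)-np.array([0,0,math.cos(a)]),K)
E
python3 - <<'E'
from h import *
print(kp(116,0,163))
plan([(kp(116,0,240),tool(0),13),(kp(116,0,172),None,2)])
E
```

```text
[0.45247628 0.2064317  0.163     ]
15 rows; end [0.4525 0.2064 0.172 ] [ 2.65  -1.688  0.   ]
{"delta_pos":[[0.36,-1.57,1.33],[0.17,-1.6,1.33],[-0.02,-1.61,1.33],[-0.21,-1.6,1.33],[-0.4,-1.56,1.33],[-0.58,-1.51,1.33],[-0.75,-1.43,1.33],[-0.92,-1.33,1.33],[-1.07,-1.21,1.33],[-1.2,-1.07,1.33],[-1.32,-0.92,1.32],[-1.42,-0.76,1.33],[-1.49,-0.58,1.32],[-0.0,-0.0,3.4],[-0.0,-0.0,3.4]],"angular":[[0.0,-0.0,0.119],[0.0,-0.0,0.119],[0.0,-0.0,0.119],[0.0,-0.0,0.119],[0.0,-0.0,0.119],[0.0,-0.0,0.119],[-0.0,-0.0,0.119],[-0.0,-0.0,0.119],[-0.0,-0.0,0.119],[-0.0,-0.0,0.119],[-0.0,-0.0,0.119],[-0.0,-0.0,0.119],[-0.0,-0.0,0.118],[0.0,0.0,0.0],[0.0,0.0,0.0]]}
```

Emit:
carry_out(claw=[0,0,0,0,0,0,0,0,0,0,0,0,0,0], delta_pos=[[0.36,-1.57,1.33],[0.17,-1.6,1.33],[0,-1.61,1.33],[-0.21,-1.6,1.33],[-0.4,-1.56,1.33],[-0.58,-1.51,1.33],[-0.75,-1.43,1.33],[-0.92,-1.33,1.33],[-1.07,-1.21,1.33],[-1.2,-1.07,1.33],[-1.32,-0.92,1.32],[-1.42,-0.76,1.33],[-1.49,-0.58,1.32],[0,0,0]], angular=[[0,0,0.119],[0,0,0.119],[0,0,0.119],[0,0,0.119],[0,0,0.119],[0,0,0.119],[0,0,0.119],[0,0,0.119],[0,0,0.119],[0,0,0.119],[0,0,0.119],[0,0,0.119],[0,0,0.118],[0,0,0]], force=20)

```text
clock: 5.8
position: [0.4578, 0.1597, 0.2659]
ee_rot: [2.878, -1.199, -0.028]
force: [-0.2, 0.4, -0.1]
width: 0.006
gripper_force: 0.0
```

```bash
python3 look.py pics/w2.png release_top lid_hinge lid_lip; python3 - <<'E'
from h import *
plan([(kp(116,0,170),None,2)])
E
```

```text
5.8 [0.4578 0.1597 0.2659] [ 2.878 -1.199 -0.028] [-0.72  0.19  0.32  1.84 -0.06  1.15 -2.73]
release_top side [198.  162.6] 0.45
release_top wrist [219.1 223.4] 0.8
    [0.4537 0.2014 0.1654] [0.0007 0.0007]
    last@z 0 [0.4173 0.2593]    last@z 0.146 [0.45   0.2079]    last@z 0.1515 [0.4512 0.206 ]    last@z 0.163 [0.4538 0.2019]
lid_hinge side [209.8 173.4] 0.89
lid_hinge wrist [233.4 183.8] 0.79
    [0.4719 0.1686 0.1541] [0.0041 0.0041]
    last@z 0 [0.4426 0.2041]    last@z 0.146 [0.4666 0.1718]    last@z 0.1515 [0.4675 0.1705]    last@z 0.163 [0.4694 0.168 ]
lid_lip scene [247.7 173.3] 0.65
lid_lip side [249.5 206.6] 0.78
    [0.5357 0.0129 0.1654] [0.0024 0.0024]
    last@z 0 [0.5789 0.1903]    last@z 0.146 [0.5429 0.0345]    last@z 0.1515 [0.5415 0.0287]    last@z 0.163 [0.5387 0.0164]
3 rows; end [0.4525 0.2064 0.17  ] [ 2.877 -1.206 -0.028]
{"delta_pos":[[-1.29,-1.08,3.2],[-1.29,-1.08,3.21],[-1.29,-1.09,3.2]],"angular":[[0.0,0.0,0.0],[0.0,0.0,0.0],[0.0,0.0,0.0]]}
```

View pics/w2.png

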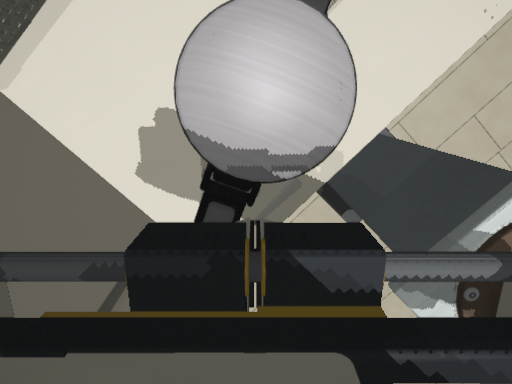

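```bash
sed -i 's/,K)$/,-K)/' h.py; grep -n "return frame(H" h.py; python3 - <<'E'
from h import *
plan([(kp(116,0,250),tool(0),20)])
E
```

```text
34:    a=math.radians(lean); return frame(H*math.sin(a)-np.array([0,0,math.cos(a)]),-K)
20 rows; end [0.4525 0.2064 0.25  ] [-1.688 -2.65  -0.   ]
{"delta_pos":[[-0.2,-0.15,0.08],[-0.17,-0.18,0.08],[-0.15,-0.2,0.08],[-0.12,-0.22,0.08],[-0.09,-0.23,0.08],[-0.05,-0.24,0.08],[-0.02,-0.25,0.08],[0.02,-0.25,0.08],[0.05,-0.24,0.08],[0.08,-0.23,0.08],[0.11,-0.22,0.08],[0.15,-0.2,0.08],[0.17,-0.18,0.08],[0.2,-0.16,0.08],[0.21,-0.13,0.08],[0.23,-0.09,0.08],[0.24,-0.06,0.08],[0.25,-0.03,0.08],[0.25,0.01,0.08],[0.24,0.04,0.09]],"angular":[[-0.0,0.002,-0.14],[-0.0,0.002,-0.14],[-0.0,0.002,-0.14],[-0.0,0.002,-0.14],[-0.0,0.002,-0.14],[-0.0,0.002,-0.14],[-0.0,0.002,-0.14],[-0.0,0.002,-0.14],[-0.0,0.002,-0.14],[-0.0,0.002,-0.14],[-0.0,0.002,-0.14],[-0.0,0.002,-0.14],[-0.0,0.002,-0.14],[-0.0,0.002,-0.14],[-0.0,0.002,-0.14],[-0.0,0.001,-0.14],[-0.0,0.001,-0.14],[-0.001,0.002,-0.14],[-0.0,0.001,-0.14],[-0.001,0.002,-0.141]]}
```

Emit:
carry_out(claw=[0,0,0,0,0,0,0,0,0,0,0,0,0,0,0,0,0,0,0,0], delta_pos=[[-0.2,-0.15,0.08],[-0.17,-0.18,0.08],[-0.15,-0.2,0.08],[-0.12,-0.22,0.08],[-0.09,-0.23,0.08],[-0.05,-0.24,0.08],[-0.02,-0.25,0.08],[0.02,-0.25,0.08],[0.05,-0.24,0.08],[0.08,-0.23,0.08],[0.11,-0.22,0.08],[0.15,-0.2,0.08],[0.17,-0.18,0.08],[0.2,-0.16,0.08],[0.21,-0.13,0.08],[0.23,-0.09,0.08],[0.24,-0.06,0.08],[0.25,-0.03,0.08],[0.25,0.01,0.08],[0.24,0.04,0.09]], angular=[[0,0.002,-0.14],[0,0.002,-0.14],[0,0.002,-0.14],[0,0.002,-0.14],[0,0.002,-0.14],[0,0.002,-0.14],[0,0.002,-0.14],[0,0.002,-0.14],[0,0.002,-0.14],[0,0.002,-0.14],[0,0.002,-0.14],[0,0.002,-0.14],[0,0.002,-0.14],[0,0.002,-0.14],[0,0.002,-0.14],[0,0.001,-0.14],[0,0.001,-0.14],[0,0.002,-0.14],[0,0.001,-0.14],[0,0.002,-0.14]])

```text
clock: 8.4
position: [0.4523, 0.207, 0.2499]
ee_rot: [-1.679, -2.653, 0.002]
force: [1.2, -0.3, 0.4]
width: 0.007
gripper_force: 0.0
```

```bash
python3 - <<'E'
from h import *
s=arm.observe();print(s["position"],s["ee_rot"],s["joints"].round(2),s["force"])
im=arm.get_image("wrist")
for l in ("release_top","lid_hinge"):
    r=arm.place_of(l,im);print(l,r[:1])
    if r:
        o,d=ray(r[0]["centre"],im); z=.163 if l[0]=="r" else .146;print(o+d*(z-o[2])/d[2])
plan([(kp(116,0,195),tool(0),0),(kp(116,0,167),None,2)])
E
```

```text
[0.45228829 0.20698718 0.24990676] [-1.67936498e+00 -2.65322926e+00  2.08321385e-03] [-0.46  0.21 -0.09  1.84  0.02  1.1  -0.12] [ 1.23850294 -0.26736815  0.40589188]
release_top [{'centre': [0.5043, 0.5107], 'conf': 0.7}]
[0.45628038 0.20386539 0.163     ]
lid_hinge []
4 rows; end [0.4524 0.2065 0.167 ] [ 1.688e+00  2.649e+00 -1.000e-03]
{"delta_pos":[[-0.02,0.01,2.74],[-0.03,0.0,2.74],[0.0,0.0,1.4],[0.01,0.0,1.4]],"angular":[[-0.001,-0.0,-0.001],[-0.001,-0.001,-0.002],[0.0,0.0,0.0],[0.0,0.0,0.0]]}
```

Descend to just above the button, then press in slow millimetres.

Emit:
carry_out(claw=[0,0,0,0,0,0,0,0,0,0,0], delta_pos=[[0,0,2.7],[0,0,2.7],[0,0,1.6],[0,0,1.2],[0,0,0.4],[0,0,0.2],[0,0,0.2],[0,0,0.15],[0,0,0.1],[0,0,0],[0,0,0]], angular=[[0,0,0],[0,0,0],[0,0,0],[0,0,0],[0,0,0],[0,0,0],[0,0,0],[0,0,0],[0,0,0],[0,0,0],[0,0,0]])

```text
clock: 9.65
position: [0.4524, 0.2069, 0.1576]
ee_rot: [-1.687, -2.649, 0.002]
force: [-0.9, -2.0, 2.9]
width: 0.006
gripper_force: 1.5
```

```bash
python3 - <<'E'
from h import *
im={n:arm.get_image(n) for n in("scene","side")}
print(arm.observe()["position"],arm.observe()["force"])
rs=[]
for n in im:
    r=arm.place_of("lid_lip",im[n]);print(r[:1])
    if r: rs.append(ray(r[0]["centre"],im[n]))
if len(rs)>1: print(tri(rs))
E
```

```text
[0.45234925 0.20690053 0.15755155] [ 0.19383948 -0.63237186  2.09156231]
[{'centre': [0.484, 0.3826], 'conf': 0.77}]
[{'centre': [0.4811, 0.4846], 'conf': 0.96}]
(array([0.53564008, 0.02880958, 0.21258251]), [np.float64(0.0003477806099874478), np.float64(0.0003477806099875508)])
```

```bash
cat >> h.py <<'E'
def liptcp(th,s,c,L=45):
    a=math.radians(L); t=th+.0332
    lip=np.array([80-165.6*math.cos(t),146+165.6*math.sin(t)])
    q=lip+s*np.array([math.sin(a),-math.cos(a)])-(9.5+c)*np.array([math.cos(a),math.sin(a)])
    return kp(q[0],0,q[1])
E
python3 - <<'E'
from h import *
plan([(kp(122,0,185),tool(0),1),(kp(118,0,320),None,3),(kp(-150,0,320),tool(45),8),(liptcp(.38,-55,8),None,3)])
E
```

```text
15 rows; end [ 0.5534 -0.0101  0.239 ] [-1.303 -2.045 -0.54 ]
{"delta_pos":[[0.55,-0.01,-2.75],[-0.13,0.0,-4.5],[-0.13,0.0,-4.5],[-0.13,0.01,-4.5],[-3.35,-0.0,-0.0],[-3.33,-0.0,-0.33],[-3.29,-0.0,-0.65],[-3.21,-0.0,-0.97],[-3.1,-0.0,-1.28],[-2.95,-0.0,-1.58],[-2.79,-0.0,-1.86],[-2.59,-0.01,-2.13],[-1.27,-0.0,2.55],[-1.27,-0.0,2.55],[-1.27,-0.0,2.55]],"angular":[[-0.002,-0.0,0.0],[0.0,0.0,0.0],[0.0,0.0,-0.0],[0.0,0.0,-0.0],[0.0,0.098,0.0],[0.0,0.098,0.0],[0.0,0.098,0.0],[0.0,0.098,0.0],[0.0,0.098,0.0],[0.0,0.098,0.0],[0.0,0.098,0.0],[0.0,0.099,0.0],[0.0,0.0,0.0],[0.0,0.0,0.0],[0.0,0.0,0.0]]}
```

Emit:
carry_out(claw=[0,0,0,0,0,0,0,0,0,0,0,0,0,0], delta_pos=[[0,0,0.1],[0,0,0],[0.55,0,-2.85],[-0.13,0,-4.5],[-0.13,0,-4.5],[-0.13,0,-4.5],[-3.35,0,0],[-3.33,0,-0.33],[-3.29,0,-0.65],[-3.21,0,-0.97],[-3.1,0,-1.28],[-2.95,0,-1.58],[-2.79,0,-1.86],[-2.59,0,-2.13]], angular=[[0,0,0],[0,0,0],[0,0,0],[0,0,0],[0,0,0],[0,0,0],[0,0.098,0],[0,0.098,0],[0,0.098,0],[0,0.098,0],[0,0.098,0],[0,0.098,0],[0,0.098,0],[0,0.099,0]])

```text
clock: 11.25
position: [0.5659, -0.036, 0.3199]
ee_rot: [-1.301, -2.042, -0.542]
force: [0.7, 1.1, 0.2]
width: 0.002
gripper_force: 0.0
```

```bash
python3 - <<'E'
from h import *
s=arm.observe();print(s["position"],s["ee_rot"],s["joints"].round(2),s["force"])
im={n:arm.get_image(n) for n in("scene","side","wrist")}
cv2.imwrite("pics/side3.png",cv2.cvtColor(im["side"]["frame"],cv2.COLOR_RGB2BGR))
cv2.imwrite("pics/w3.png",cv2.cvtColor(im["wrist"]["frame"],cv2.COLOR_RGB2BGR))
rs=[]
for n in im:
    r=arm.place_of("lid_lip",im[n]);print(n,r[:1])
    if r: rs.append(ray(r[0]["centre"],im[n]))
if len(rs)>1: print(tri(rs))
plan([(liptcp(.38,-55,8),tool(45),3),(liptcp(.38,22,8),None,8)])
E
```

```text
[ 0.56587215 -0.03599097  0.31991737] [-1.30123794 -2.04210665 -0.54150736] [ 0.26  0.62  0.09  1.3  -0.6   1.81  0.82] [0.68907462 1.11078603 0.21034877]
scene [{'centre': [0.4756, 0.3695], 'conf': 0.74}]
side [{'centre': [0.4732, 0.4763], 'conf': 0.77}]
wrist [{'centre': [0.4975, 0.4734], 'conf': 0.63}]
(array([0.52819345, 0.03728372, 0.21908795]), [np.float64(0.00123649274925402), np.float64(0.0023648138961400427), np.float64(0.0013608481016092761)])
11 rows; end [0.5304 0.0392 0.1846] [-1.303 -2.045 -0.54 ]
{"delta_pos":[[-1.3,-0.02,2.53],[-1.3,-0.03,2.53],[-1.31,-0.03,2.52],[0.0,0.0,0.96],[0.0,0.0,0.96],[0.0,0.0,0.96],[0.0,0.0,0.96],[0.0,0.0,0.97],[0.0,0.0,0.96],[0.0,0.0,0.97],[0.0,0.0,0.96]],"angular":[[-0.001,-0.0,0.0],[-0.0,-0.0,0.0],[-0.001,-0.0,0.001],[0.0,0.0,0.0],[0.0,0.0,0.0],[0.0,0.0,0.0],[0.0,0.0,0.0],[0.0,0.0,0.0],[0.0,0.0,0.0],[0.0,0.0,0.0],[0.0,0.0,0.0]]}
```

View pics/w3.png

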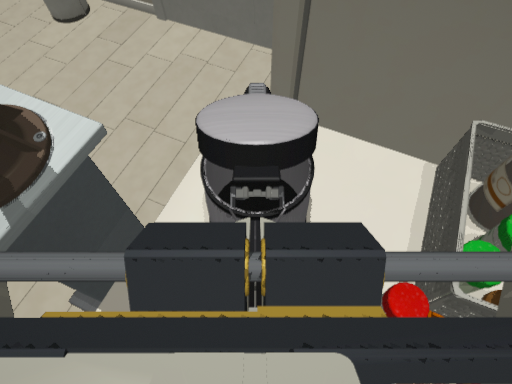

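```bash
python3 - <<'E'
from h import *
plan([(liptcp(.42,-55,6),tool(45),3),(liptcp(.42,21,6),None,4)])
p0=liptcp(.42,21,6);R0=tool(45)
plan([(liptcp(t,21,c),None,n) for t,c,n in [(.45,0,4),(.55,0,5),(.65,0,5),(.75,0,5),(.80,0,3)]],p0=p0,R0=R0)
E
```

```text
7 rows; end [0.5289 0.0424 0.1926] [-1.303 -2.045 -0.54 ]
{"delta_pos":[[-1.03,-0.02,2.45],[-1.03,-0.03,2.45],[-1.03,-0.03,2.46],[0.0,0.0,1.9],[0.0,0.0,1.9],[0.0,0.0,1.9],[0.0,0.0,1.9]],"angular":[[-0.001,-0.0,0.0],[-0.0,-0.0,0.0],[-0.001,-0.0,0.001],[0.0,0.0,0.0],[0.0,0.0,0.0],[0.0,0.0,0.0],[0.0,0.0,0.0]]}
22 rows; end [0.5113 0.0802 0.247 ] [-1.303 -2.045 -0.54 ]
{"delta_pos":[[0.27,0.0,-0.04],[0.27,0.0,-0.04],[0.27,0.0,-0.04],[0.26,0.0,-0.03],[0.32,0.0,-0.08],[0.32,0.0,-0.08],[0.32,0.0,-0.09],[0.32,0.0,-0.08],[0.32,0.0,-0.09],[0.33,0.0,-0.05],[0.33,0.0,-0.05],[0.33,0.0,-0.05],[0.33,0.0,-0.05],[0.32,0.0,-0.05],[0.33,0.0,-0.02],[0.33,0.0,-0.02],[0.33,0.0,-0.02],[0.33,0.0,-0.01],[0.33,0.0,-0.02],[0.28,0.0,0.01],[0.28,0.0,0.01],[0.27,0.0,0.0]],"angular":[[0.0,0.0,0.0],[0.0,0.0,0.0],[0.0,0.0,0.0],[0.0,0.0,0.0],[0.0,0.0,0.0],[0.0,0.0,0.0],[0.0,0.0,0.0],[0.0,0.0,0.0],[0.0,0.0,0.0],[0.0,0.0,0.0],[0.0,0.0,0.0],[0.0,0.0,0.0],[0.0,0.0,0.0],[0.0,0.0,0.0],[0.0,0.0,0.0],[0.0,0.0,0.0],[0.0,0.0,0.0],[0.0,0.0,0.0],[0.0,0.0,0.0],[0.0,0.0,0.0],[0.0,0.0,0.0],[0.0,0.0,0.0]]}
```

Emit:
carry_out(claw=[0,0,0,0,0,0,0,0], delta_pos=[[-1.03,0,2.45],[-1.03,0,2.45],[-1.03,0,2.46],[0,0,1.9],[0,0,1.9],[0,0,1.9],[0,0,1.9],[0,0,0]], angular=[[0,0,0],[0,0,0],[0,0,0],[0,0,0],[0,0,0],[0,0,0],[0,0,0],[0,0,0]])

```text
clock: 12.35
position: [0.5278, 0.045, 0.193]
ee_rot: [-1.297, -2.046, -0.537]
force: [-0.3, 0.3, -0.7]
width: 0.003
gripper_force: 0.0
```

Emit:
carry_out(claw=[0,0,0,0,0,0,0,0,0,0,0,0,0,0,0], delta_pos=[[0.27,0,-0.04],[0.27,0,-0.04],[0.27,0,-0.04],[0.26,0,-0.03],[0.32,0,-0.08],[0.32,0,-0.08],[0.32,0,-0.09],[0.32,0,-0.08],[0.32,0,-0.09],[0.33,0,-0.05],[0.33,0,-0.05],[0.33,0,-0.05],[0.33,0,-0.05],[0.32,0,-0.05],[0,0,0]], angular=[[0,0,0],[0,0,0],[0,0,0],[0,0,0],[0,0,0],[0,0,0],[0,0,0],[0,0,0],[0,0,0],[0,0,0],[0,0,0],[0,0,0],[0,0,0],[0,0,0],[0,0,0]])

```text
clock: 13.85
position: [0.519, 0.0641, 0.229]
ee_rot: [-1.303, -2.045, -0.538]
force: [0.9, -0.5, 0.0]
width: 0.005
gripper_force: 0.0
```

```bash
cat > lip.py <<'E'
from h import *
s=arm.observe();print(s["clock"],s["position"],s["ee_rot"],s["force"])
q=s["position"]-C;print("tcp kettle",q@H*1e3,q@K*1e3,q[2]*1e3)
im={n:arm.get_image(n) for n in("scene","side","wrist")}
cv2.imwrite("pics/side4.png",cv2.cvtColor(im["side"]["frame"],cv2.COLOR_RGB2BGR))
cv2.imwrite("pics/w4.png",cv2.cvtColor(im["wrist"]["frame"],cv2.COLOR_RGB2BGR))
rs=[]
for n in im:
    r=arm.place_of("lid_lip",im[n]);print(n,r[:1])
    if r and r[0]["conf"]>.4: rs.append(ray(r[0]["centre"],im[n]))
if len(rs)>1:
    x,e=tri(rs);q=x-C;print(x,e,"th",math.atan2(x[2]-.146,.08-q@H)-.033)
E
python3 lip.py
```

```text
13.85 [0.51898921 0.06411912 0.22895899] [-1.30264684 -2.04481883 -0.53779234] [ 0.92905382 -0.45515879  0.0193736 ]
tcp kettle -41.08857807843894 -0.1372940156993015 228.9589948692325
scene [{'centre': [0.4674, 0.318], 'conf': 0.58}]
side [{'centre': [0.4641, 0.4331], 'conf': 0.93}]
wrist [{'centre': [0.4918, 0.6031], 'conf': 0.81}]
[0.52204636 0.05426311 0.25319326] [np.float64(0.0017783655770944183), np.float64(0.003097656045568835), np.float64(0.001936627279176703)] th 0.651611826634571
```

Emit:
carry_out(claw=[0,0,0,0,0,0,0,0,0], delta_pos=[[0.33,0,-0.02],[0.33,0,-0.02],[0.33,0,-0.02],[0.33,0,-0.01],[0.33,0,-0.02],[0.28,0,0],[0.28,0,0],[0.28,0,0],[0,0,0]], angular=[[0,0,0],[0,0,0],[0,0,0],[0,0,0],[0,0,0],[0,0,0],[0,0,0],[0,0,0],[0,0,0]])

```text
clock: 15.05
position: [0.5118, 0.0795, 0.2471]
ee_rot: [-1.303, -2.045, -0.538]
force: [0.5, 0.2, 0.4]
width: 0.005
gripper_force: 0.0
```

```bash
python3 lip.py
```

```text
15.05 [0.5118158  0.07948182 0.2471193 ] [-1.3027398  -2.04467629 -0.5377739 ] [0.46634341 0.18791732 0.40639641]
tcp kettle -24.13363336777482 -0.12852925211846933 247.11929709012506
scene [{'centre': [0.4574, 0.2917], 'conf': 0.77}]
side [{'centre': [0.4471, 0.3937], 'conf': 0.55}]
wrist [{'centre': [0.4971, 0.601], 'conf': 0.62}]
[0.51290447 0.0746352  0.27200329] [np.float64(0.0024071521640874195), np.float64(0.00507132555587903), np.float64(0.002976349029499379)] th 0.8246881214154551
```

Emit:
carry_out(claw=[0,0,0,0], delta_pos=[[0.15,0,0],[0.15,0,0],[0.15,0,0],[0,0,0]], angular=[[0,0,0],[0,0,0],[0,0,0],[0,0,0]])

```text
clock: 15.75
position: [0.5105, 0.0823, 0.2502]
ee_rot: [-1.303, -2.045, -0.538]
force: [-0.4, -0.4, 0.6]
width: 0.007
gripper_force: 0.1
```

Emit:
carry_out(claw=[0,0,0], delta_pos=[[0.15,0,0],[0.1,0,0],[0,0,0]], angular=[[0,0,0],[0,0,0],[0,0,0]])

```text
clock: 16.05
position: [0.51, 0.083, 0.2512]
ee_rot: [-1.305, -2.045, -0.537]
force: [2.4, -2.3, -4.4]
width: 0.001
gripper_force: 2.7
```

```bash
python3 - <<'E'
from h import *
s=arm.observe();Q=R.from_rotvec(s["ee_rot"]);p=s["position"]
a=p+Q.apply([-.004,0,-.005]);b=a+Q.apply([-.005,0,-.06])
plan([(a,None,1),(b,None,4),(kp(-120,0,280),tool(35),3)])
E
```

```text
8 rows; end [ 0.5522 -0.0074  0.28  ] [-1.392 -2.186 -0.439]
{"delta_pos":[[-0.4,-0.0,-0.5],[-0.12,0.0,-1.5],[-0.13,0.0,-1.5],[-0.13,0.0,-1.5],[-0.12,0.0,-1.5],[-1.38,0.0,-0.86],[-1.43,-0.0,-0.78],[-1.46,-0.0,-0.7]],"angular":[[0.0,0.0,0.0],[0.0,0.0,0.0],[0.0,0.0,0.0],[0.0,0.0,0.0],[0.0,0.0,0.0],[-0.0,-0.058,-0.001],[-0.001,-0.058,-0.0],[-0.0,-0.057,-0.001]]}
```

Emit:
carry_out(claw=[0,0,0], delta_pos=[[0,0,0],[0,0,0],[0,0,0]], angular=[[0,0,0],[0,0,0],[0,0,0]])

```text
clock: 16.35
position: [0.51, 0.0831, 0.2513]
ee_rot: [-1.305, -2.044, -0.537]
force: [2.1, -3.3, -7.3]
width: 0.002
gripper_force: 4.0
```

Emit:
carry_out(claw=[0,0,0,0,0,0,0,0,0], delta_pos=[[-0.4,0,-0.5],[-0.12,0,-1.5],[-0.13,0,-1.5],[-0.13,0,-1.5],[-0.12,0,-1.5],[-1.38,0,-0.86],[-1.43,0,-0.78],[-1.46,0,-0.7],[0,0,0]], angular=[[0,0,0],[0,0,0],[0,0,0],[0,0,0],[0,0,0],[0,-0.058,0],[0,-0.058,0],[0,-0.057,0],[0,0,0]])

```text
clock: 17.25
position: [0.5525, -0.0067, 0.2818]
ee_rot: [-1.391, -2.186, -0.439]
force: [-0.4, 1.0, -0.2]
width: 0.004
gripper_force: 0.0
```

```bash
python3 lip.py; cat > filt.py <<'E'
from h import *
import sys,os,pickle
im=arm.get_image("wrist"); s=arm.observe()
F=pickle.load(open("v.pkl","rb")) if os.path.exists("v.pkl") else {}
for l in ("filter_grip","scale_filter","filter_middle","lid_hinge"):
    r=arm.place_of(l,im)
    if r:
        c=r[0]["centre"];o,d=ray(c,im);print(l,np.round(np.array(c)*[512,384],1),round(r[0]["conf"],2))
        F.setdefault(l,[]).append((o,d))
        if len(F[l])>1:
            x,e=tri(F[l]);q=x-C;print("   tri kettle mm",np.round([q@H*1e3,q@K*1e3,x[2]*1e3],1),np.round(e,4))
        if l=="filter_grip":
            x=o+d*(.1597-o[2])/d[2];q=x-C;print("   at z",np.round([q@H*1e3,q@K*1e3],1))
pickle.dump(F,open("v.pkl","wb"))
if len(sys.argv)>1:
    f=im["frame"].copy();cv2.imwrite(sys.argv[1],cv2.cvtColor(f,cv2.COLOR_RGB2BGR))
for P in ((-41,0,159.7),(-8,0,89),(-41,15,159.7)): print(proj(kp(*P),im).round(1),end=" ")
E
python3 filt.py pics/f1.png
```

```text
17.25 [ 0.55246505 -0.00670512  0.28181185] [-1.39120814 -2.18579547 -0.43916963] [-0.36978215  1.04922093 -0.15298559]
tcp kettle -119.42463941585791 -0.5450913314885076 281.811852022631
scene [{'centre': [0.4262, 0.4026], 'conf': 0.68}]
side [{'centre': [0.4492, 0.3937], 'conf': 0.6}]
wrist [{'centre': [0.4988, 0.2479], 'conf': 0.89}]
[0.4972461  0.13630281 0.19263149] [np.float64(0.03531608822672762), np.float64(0.043069170248514345), np.float64(0.010748430589744949)] th 0.7540369067479805
filter_grip [256.4 186.1] 0.69
   at z [-47.3  -0.9]
scale_filter [254.2 176.2] 0.84
filter_middle [255.4 182.2] 0.82
lid_hinge [252.9  96.3] 0.24
[255.4 179.9] [255.5 175.4] [239.7 179.9]
```

View pics/f1.png

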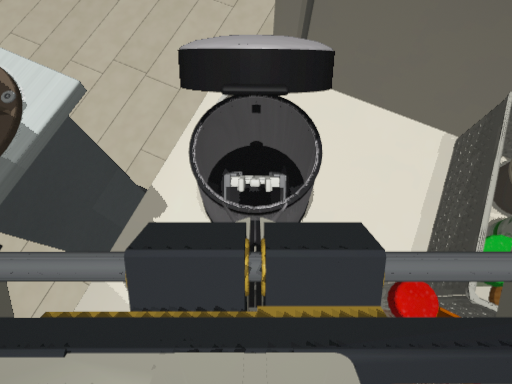

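```bash
cat >> h.py <<'E'
def ftcp(al,back=0,L=33,dy=0,up=0):  # TCP at 'al' mm on filter axis, drawn 'up' mm along it, retreated 'back' mm along tool z
    a=math.radians(L); q=np.array([-8,89])+(al+up)*np.array([-.423,.906])-back*np.array([math.sin(a),-math.cos(a)])
    return kp(q[0],dy,q[1])
E
python3 - <<'E'
from h import *
im=arm.get_image("side");w=arm.get_image("wrist")
for t in (.75,.8,.85):
    u=t+.033;P=kp(80-165.6*math.cos(u),0,146+165.6*math.sin(u));print(t,proj(P,im)/[512,384],proj(P,w)/[512,384])
plan([(ftcp(71,55),tool(33),6)])
E
```

```text
0.75 [0.45606018 0.4115227 ] [0.49827451 0.30637565]
0.8 [0.45255481 0.40249909] [0.49825126 0.27320607]
0.85 [0.44890554 0.39362379] [0.49822848 0.2387845 ]
6 rows; end [0.5302 0.0397 0.1995] [-1.411 -2.214 -0.418]
{"delta_pos":[[-0.08,0.0,1.59],[-0.07,0.0,1.6],[-0.06,0.0,1.6],[-0.04,0.0,1.59],[-0.04,0.0,1.6],[-0.02,0.0,1.59]],"angular":[[-0.0,-0.006,-0.0],[-0.0,-0.006,-0.0],[-0.0,-0.006,-0.0],[-0.001,-0.006,-0.0],[-0.0,-0.006,-0.0],[-0.001,-0.007,-0.001]]}
```

Lid sits at about 0.84–0.85 rad. Approach the filter with the fingers opened.

Emit:
carry_out(claw=[4.8,4.8,4.8,4.8,4.8,4.8,4.8], delta_pos=[[-0.08,0,1.59],[-0.07,0,1.6],[-0.06,0,1.6],[-0.04,0,1.59],[-0.04,0,1.6],[-0.02,0,1.59],[0,0,0]], angular=[[0,-0.006,0],[0,-0.006,0],[0,-0.006,0],[0,-0.006,0],[0,-0.006,0],[0,-0.007,0],[0,0,0]], force=20)

```text
clock: 18.6
position: [0.5289, 0.0411, 0.1985]
ee_rot: [-1.408, -2.212, -0.413]
force: [-0.6, 0.3, -0.1]
width: 0.51
gripper_force: 0.0
```

```bash
python3 filt.py pics/f2.png; python3 - <<'E'
from h import *
s=arm.observe();print(s["position"],s["width"],s["joints"].round(2))
plan([(ftcp(71,0),tool(33),7)])
im=cv2.imread("pics/f2.png");cv2.imwrite("pics/f2c.png",cv2.resize(im[40:290,130:390],(780,600)[:2] and (624,600)))
E
```

```text
filter_grip [255.3 215.9] 0.81
   tri kettle mm [-4.66e+01 -1.00e-01  1.58e+02] [0.0009 0.0009]
   at z [-47.    0.8]
scale_filter [256.3 192.2] 0.66
   tri kettle mm [-10.7   0.8  93.3] [0.0007 0.0007]
filter_middle [257.7 201.4] 0.68
   tri kettle mm [-21.4  -0.5 101.6] [0.0006 0.0006]
lid_hinge [254.4 215.4] 0.66
   tri kettle mm [-93.4   0.4 365.8] [0.0002 0.0002]
[256.5 207. ] [256.4 190.7] [233.8 207. ] [0.53088851 0.03891375 0.2001598 ] 0.5281219320856062 [ 0.09  0.52  0.07  1.66 -0.52  1.35  0.82]
7 rows; end [0.5176 0.0668 0.1533] [-1.41  -2.214 -0.417]
{"delta_pos":[[0.01,-0.0,0.8],[0.01,-0.0,0.8],[0.01,-0.0,0.8],[0.01,-0.01,0.8],[0.0,-0.0,0.8],[0.01,-0.01,0.81],[-0.0,-0.0,0.8]],"angular":[[-0.0,0.0,-0.0],[-0.0,0.0,-0.0],[-0.0,0.0,-0.0],[-0.0,0.0,-0.0],[-0.0,0.0,-0.0],[-0.0,0.001,-0.001],[-0.0,0.0,-0.0]]}
```

View pics/f2c.png

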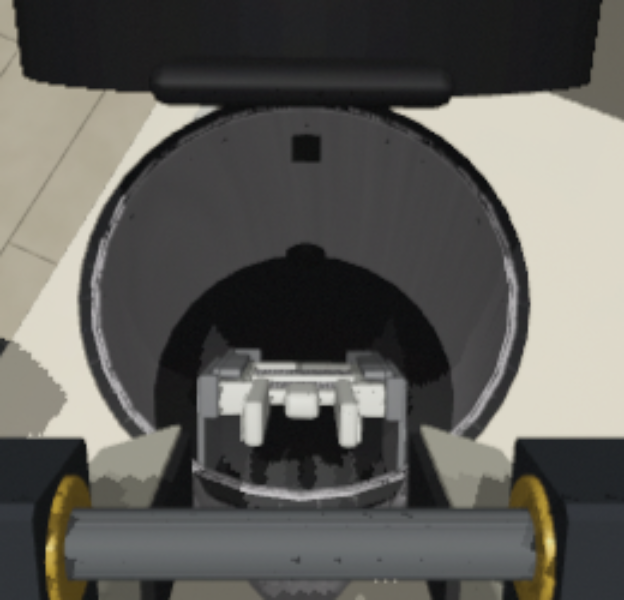

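```bash
python3 - <<'E'
from h import *
im=arm.get_image("wrist")
for dx in (0,-3,-6):
    for al in (62,78,90):
        print(dx,al,[proj(kp(-8+dx-.423*al+.906*n,-15,89+.906*al+.423*n),im).round(0).tolist() for n in (-6,6)])
    print([proj(kp(dx+62*math.cos(t),62*math.sin(t),150),im).round(0).tolist() for t in (0,1.57,3.14)])
E
```

```text
0 62 [[276.0, 208.0], [276.0, 191.0]]
0 78 [[277.0, 212.0], [277.0, 194.0]]
0 90 [[278.0, 216.0], [279.0, 197.0]]
[[255.0, 81.0], [170.0, 153.0], [255.0, 237.0]]
-3 62 [[276.0, 212.0], [276.0, 195.0]]
-3 78 [[277.0, 216.0], [277.0, 199.0]]
-3 90 [[279.0, 221.0], [279.0, 202.0]]
[[255.0, 84.0], [170.0, 156.0], [255.0, 241.0]]
-6 62 [[276.0, 216.0], [276.0, 199.0]]
-6 78 [[277.0, 221.0], [278.0, 203.0]]
-6 90 [[279.0, 225.0], [279.0, 207.0]]
[[255.0, 87.0], [170.0, 160.0], [255.0, 246.0]]
```

```bash
sed -i 's/q=np.array(\[-8,89\])/q=np.array([-12,89])/' h.py; python3 - <<'E'
from h import *
plan([(ftcp(72,0),tool(33),7)])
E
```

```text
7 rows; end [0.5194 0.0628 0.1543] [-1.411 -2.214 -0.418]
{"delta_pos":[[-0.04,-0.0,0.75],[-0.04,-0.0,0.76],[-0.04,-0.0,0.75],[-0.04,-0.0,0.76],[-0.04,-0.01,0.75],[-0.04,-0.0,0.76],[-0.03,-0.01,0.75]],"angular":[[-0.0,0.0,-0.0],[-0.0,0.0,-0.0],[-0.0,0.0,-0.0],[-0.0,0.0,-0.0],[-0.0,0.0,-0.0],[-0.0,0.001,-0.001],[-0.001,0.0,-0.0]]}
```

Emit:
carry_out(claw=[4.8,4.8,4.8,4.8,4.8,4.8,4.8,4.8,4.8], delta_pos=[[-0.04,0,0.75],[-0.04,0,0.75],[-0.04,0,0.75],[-0.04,0,0.75],[-0.04,0,0.75],[-0.04,0,0.75],[-0.03,0,0.75],[0,0,0],[0,0,0]], angular=[[0,0,0],[0,0,0],[0,0,0],[0,0,0],[0,0,0],[0,0,0],[0,0,0],[0,0,0],[0,0,0]])

```text
clock: 19.8
position: [0.519, 0.0635, 0.1539]
ee_rot: [-1.41, -2.213, -0.415]
force: [-0.8, -0.1, 1.0]
width: 0.524
gripper_force: 0.0
```

```bash
python3 filt.py pics/f3.png; python3 - <<'E'
from h import *
s=arm.observe();q=s["position"]-C;print(s["clock"],(q@H*1e3,q@K*1e3,q[2]*1e3),s["force"])
im=arm.get_image("wrist")
for dx in (0,-3,-6):
    for al in (78,90):
        print(dx,al,[proj(kp(-8+dx-.423*al+.906*n,-15,89+.906*al+.423*n),im).round(0).tolist() for n in (-6,6)])
im=cv2.imread("pics/f3.png");cv2.imwrite("pics/f3c.png",cv2.resize(im[100:300,150:360],(630,600)))
E
```

```text
filter_grip [255.2 238.9] 0.97
   tri kettle mm [-43.3   0.  147.6] [0.001  0.0013 0.0007]
   at z [-44.4   0.2]
scale_filter [252.1 204.4] 0.57
   tri kettle mm [-7.6  1.4 85.2] [0.0001 0.0014 0.0013]
filter_middle [256.3 218.7] 0.97
   tri kettle mm [-21.8  -0.5 102.8] [0.0006 0.0006 0.0001]
[255.6 232.2] [255.5 204.3] [226.  232.2] 20.05 (np.float64(-42.0293206410701), np.float64(0.00907252338975096), np.float64(154.22934364139084)) [-0.05096943  0.53961718 -0.4561044 ]
0 78 [[285.0, 243.0], [285.0, 220.0]]
0 90 [[287.0, 251.0], [287.0, 226.0]]
-3 78 [[285.0, 249.0], [285.0, 226.0]]
-3 90 [[287.0, 257.0], [287.0, 232.0]]
-6 78 [[285.0, 255.0], [285.0, 232.0]]
-6 90 [[287.0, 264.0], [288.0, 239.0]]
```

View pics/f3c.png

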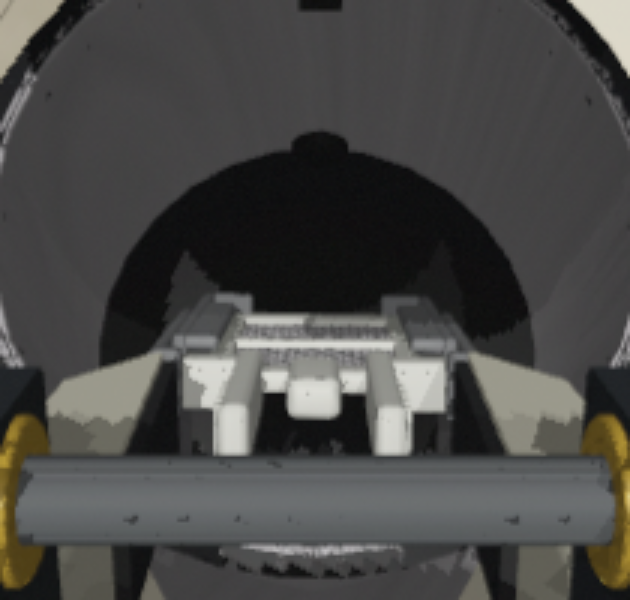

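Emit:
carry_out(claw=[3,2.5,2,1.5,1.2,1.2,1.2,1.2], delta_pos=[[0,0,0],[0,0,0],[0,0,0],[0,0,0],[0,0,0],[0,0,0],[0,0,0],[0,0,0]], angular=[[0,0,0],[0,0,0],[0,0,0],[0,0,0],[0,0,0],[0,0,0],[0,0,0],[0,0,0]], force=22)

```text
clock: 20.9
position: [0.5192, 0.0632, 0.1542]
ee_rot: [-1.411, -2.213, -0.415]
force: [0.0, -2.3, 5.6]
width: 0.136
gripper_force: 21.8
```

```bash
python3 - <<'E'
from h import *
s=arm.observe();q=s["position"]-C;print(s["clock"],(q@H*1e3,q@K*1e3,q[2]*1e3),s["force"],s["width"]*92,s["gripper_force"])
d=H*-.423+np.array([0,0,.906]); Q=R.from_rotvec(s["ee_rot"]); print(Q.inv().apply(d))
E
```

```text
20.9 (np.float64(-41.978076161863605), np.float64(0.09559291939242355), np.float64(154.24299365602133)) [ 0.02515228 -2.32847255  5.59702029] 12.466312850808894 21.812278032302856
[ 0.137915   -0.00152927 -0.99032425]
```

```bash
python3 filt.py pics/f4.png; python3 - <<'E'
import cv2
im=cv2.imread("pics/f4.png");cv2.imwrite("pics/f4c.png",cv2.resize(im[100:300,150:360],(630,600)))
E
```

```text
filter_grip [253.9 239.8] 0.71
   tri kettle mm [-43.3   0.2 147.9] [0.0012 0.0011 0.0007 0.0006]
   at z [-45.1   0.8]
scale_filter [251.3 206.9] 0.9
   tri kettle mm [-10.2   1.8  92.4] [0.0004 0.0017 0.0014 0.0015]
filter_middle [257.9 219.9] 0.68
   tri kettle mm [-23.2  -0.8 106.8] [0.0009 0.0005 0.0005 0.0011]
[255.5 231.7] [255.4 204. ] [226.  231.7]
```

View pics/f4c.png

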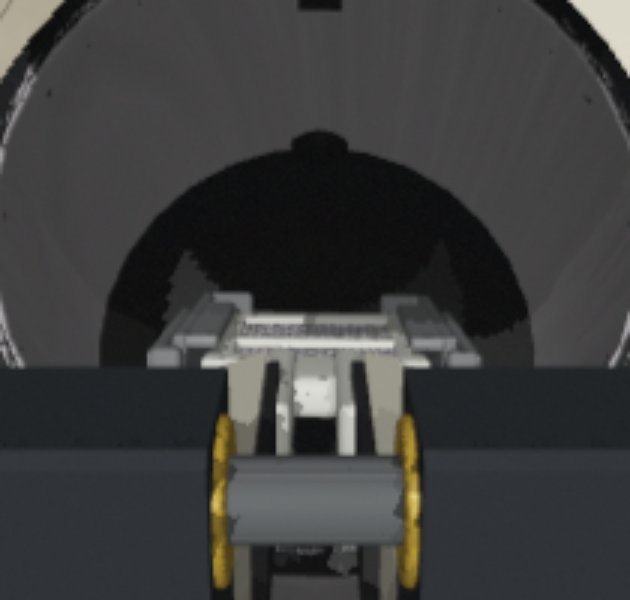

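Emit:
carry_out(claw=[1.2,1.2,1.2,1.2,1.2,1.2], delta_pos=[[0.03,0,-0.2],[0.03,0,-0.2],[0.03,0,-0.2],[0.03,0,-0.2],[0.03,0,-0.2],[0,0,0]], angular=[[0,0,0],[0,0,0],[0,0,0],[0,0,0],[0,0,0],[0,0,0]])

```text
clock: 21.75
position: [0.521, 0.0595, 0.1634]
ee_rot: [-1.411, -2.214, -0.415]
force: [0.2, 0.1, -1.1]
width: 0.133
gripper_force: 21.4
```

Emit:
carry_out(claw=[1.2,1.2,1.2,1.2,1.2,1.2,1.2], delta_pos=[[0.07,0,-0.5],[0.07,0,-0.5],[0.07,0,-0.5],[0.07,0,-0.5],[0.07,0,-0.5],[0.07,0,-0.5],[0,0,0]], angular=[[0,0,0],[0,0,0],[0,0,0],[0,0,0],[0,0,0],[0,0,0],[0,0,0]])

```text
clock: 22.45
position: [0.5268, 0.0477, 0.1913]
ee_rot: [-1.411, -2.214, -0.416]
force: [0.4, -0.1, -1.1]
width: 0.136
gripper_force: 21.4
```

```bash
cat > chk.py <<'E'
from h import *
s=arm.observe();q=s["position"]-C;print(s["clock"],np.round((q@H*1e3,q@K*1e3,q[2]*1e3),1),s["force"].round(1),s["width"]*92,s["gripper_force"])
im={n:arm.get_image(n) for n in("side","scene","wrist")}
for l in ("filter_grip","filter_middle","scale_filter","lid_lip"):
    rs=[]
    for n in im:
        r=arm.place_of(l,im[n])
        if r: print(l,n,np.round(np.array(r[0]["centre"])*[512,384],1),round(r[0]["conf"],2))
        if r and r[0]["conf"]>.4: rs.append(ray(r[0]["centre"],im[n]))
    if len(rs)>1: x,e=tri(rs);q=x-C;print("   kettle",np.round((q@H*1e3,q@K*1e3,q[2]*1e3),1),"world",x.round(3),np.round(e,4))
w=im["wrist"];cv2.imwrite("pics/c.png",cv2.cvtColor(w["frame"],cv2.COLOR_RGB2BGR));cv2.imwrite("pics/cs.png",cv2.cvtColor(im["side"]["frame"],cv2.COLOR_RGB2BGR))
E
python3 chk.py
```

```text
22.45 [-59.3  -0.2 191.3] [ 0.4 -0.1 -1.1] 12.535838036651375 21.35176420211792
filter_grip side [232.4 237.1] 0.54
filter_grip scene [242.8 150.7] 0.9
filter_grip wrist [255.1 238. ] 0.95
   kettle [-77.9  22.6 162.1] world [0.514 0.021 0.162] [0.0663 0.0453 0.0314]
filter_middle wrist [252.8  88.5] 0.19
scale_filter scene [229.6 108.9] 0.66
lid_lip side [228.3 152.2] 0.89
lid_lip scene [234.5 111.1] 0.56
lid_lip wrist [253.2  89.1] 0.68
   kettle [-24.2  -0.  270.6] world [0.512 0.079 0.271] [0.0029 0.0033 0.0007]
```

Emit:
carry_out(claw=[1.2,1.2,1.2,1.2,1.2,1.2,1.2,1.2,1.2,1.2,1.2,1.2], delta_pos=[[0.11,0,-0.8],[0.11,0,-0.8],[0.11,0,-0.8],[0.11,0,-0.8],[0.14,0,-1],[0.14,0,-1],[0.14,0,-1],[0.14,0,-1],[0.14,0,-1],[0.14,0,-1],[0.14,0,-1],[0,0,0]], angular=[[0,0,0],[0,0,0],[0,0,0],[0,0,0],[0,0,0],[0,0,0],[0,0,0],[0,0,0],[0,0,0],[0,0,0],[0,0,0],[0,0,0]])

```text
clock: 24.4
position: [0.5456, 0.0079, 0.2852]
ee_rot: [-1.412, -2.215, -0.416]
force: [0.7, 0.2, -0.4]
width: 0.134
gripper_force: 21.4
```

```bash
python3 chk.py; cat >> h.py <<'E'
def tool2(yaw,lean):
    a=math.radians(lean);f=np.array([math.cos(math.radians(yaw)),math.sin(math.radians(yaw)),0])
    return frame(f*math.sin(a)-np.array([0,0,math.cos(a)]),[f[1],-f[0],0])
E
python3 - <<'E'
from h import *
print((tool2(115,33).inv()*tool(33)).magnitude())
plan([([.565,-.04,.30],tool2(108,40),5),([.565,-.095,.25],tool2(92,60),6)])
E
```

```text
24.4 [-103.3   -0.5  285.2] [ 0.7  0.2 -0.4] 12.331811873891386 21.35179191827774
filter_grip scene [252.  110.8] 0.98
filter_grip wrist [258.1 238.6] 0.63
   kettle [-1.038e+02 -1.000e-01  2.880e+02] world [0.545 0.007 0.288] [0.0018 0.0018]
filter_middle side [243.1 176. ] 0.56
filter_middle scene [248.1 133.4] 0.81
filter_middle wrist [256.7 220.5] 0.84
   kettle [-82.1   1.6 240.8] world [0.535 0.026 0.241] [0.0065 0.0023 0.0043]
scale_filter side [246.  179.9] 0.48
scale_filter scene [245.5 142.2] 0.56
scale_filter wrist [253.8 205.6] 0.67
   kettle [-71.8  -1.4 221.5] world [0.533 0.037 0.221] [0.0039 0.0019 0.0028]
lid_lip side [243.6 176. ] 0.52
lid_lip scene [233.5 109.6] 0.65
lid_lip wrist [257.9 117.5] 0.65
   kettle [-47.4   2.3 263.4] world [0.519 0.057 0.263] [0.0371 0.0167 0.0232]
0.0
11 rows; end [ 0.565 -0.095  0.25 ] [-1.552 -1.606 -0.895]
{"delta_pos":[[-0.71,-0.05,-0.84],[-0.69,-0.02,-0.86],[-0.66,0.01,-0.88],[-0.64,0.03,-0.89],[-0.63,0.06,-0.91],[-1.2,-0.28,0.08],[-1.21,-0.25,-0.0],[-1.22,-0.21,-0.08],[-1.22,-0.17,-0.16],[-1.21,-0.13,-0.23],[-1.2,-0.08,-0.31]],"angular":[[-0.015,0.025,0.019],[-0.015,0.024,0.02],[-0.015,0.025,0.019],[-0.015,0.024,0.02],[-0.014,0.025,0.019],[-0.036,0.058,0.03],[-0.036,0.058,0.03],[-0.036,0.058,0.03],[-0.036,0.057,0.03],[-0.036,0.058,0.03],[-0.036,0.057,0.031]]}
```

Emit:
carry_out(claw=[1.2,1.2,1.2,1.2,1.2,1.2,1.2,1.2,1.2,1.2,1.2,1.2], delta_pos=[[-0.71,-0.05,-0.84],[-0.69,-0.02,-0.86],[-0.66,0.01,-0.88],[-0.64,0.03,-0.89],[-0.63,0.06,-0.91],[-1.2,-0.28,0.08],[-1.21,-0.25,0],[-1.22,-0.21,-0.08],[-1.22,-0.17,-0.16],[-1.21,-0.13,-0.23],[-1.2,-0.08,-0.31],[0,0,0]], angular=[[-0.015,0.025,0.019],[-0.015,0.024,0.02],[-0.015,0.025,0.019],[-0.015,0.024,0.02],[-0.014,0.025,0.019],[-0.036,0.058,0.03],[-0.036,0.058,0.03],[-0.036,0.058,0.03],[-0.036,0.057,0.03],[-0.036,0.058,0.03],[-0.036,0.057,0.031],[0,0,0]])

```text
clock: 26.35
position: [0.5637, -0.0987, 0.247]
ee_rot: [-1.559, -1.596, -0.895]
force: [-0.1, -0.5, -0.6]
width: 0.132
gripper_force: 21.4
```

```bash
python3 - <<'E'
from h import *
s=arm.observe();print(s["clock"],s["position"],s["ee_rot"],s["joints"].round(2),s["width"]*92)
im={n:arm.get_image(n) for n in("side","scene","wrist")}
cv2.imwrite("pics/t.png",cv2.cvtColor(im["side"]["frame"],cv2.COLOR_RGB2BGR))
for l in ("filter_grip","scale_filter","tray"):
    rs=[]
    for n in im:
        r=arm.place_of(l,im[n])
        if r: print(l,n,np.round(np.array(r[0]["centre"])*[512,384],1),round(r[0]["conf"],2))
        if r and r[0]["conf"]>.4: rs.append(ray(r[0]["centre"],im[n]))
    if len(rs)>1: x,e=tri(rs);print("   world",x.round(3),np.round(e,4))
E
```

```text
26.35 [ 0.5637425  -0.09874316  0.24702437] [-1.55886454 -1.59573562 -0.89511305] [ 0.49  0.72  0.11  1.51 -0.85  1.69  0.88] 12.119192269556653
filter_grip wrist [255.3 240.6] 0.77
scale_filter wrist [253.8 206.2] 0.83
tray side [275.8 282.1] 0.66
tray scene [274.5 269.9] 0.67
   world [ 0.575 -0.078  0.002] [0.0014 0.0014]
```

```bash
python3 - <<'E'
from h import *
plan([([.562,-.073,.16],tool2(90,60),4),([.562,-.073,.062],None,8)])
E
```

```text
12 rows; end [ 0.562 -0.073  0.062] [-1.583 -1.583 -0.914]
{"delta_pos":[[-1.68,-0.06,1.6],[-1.68,-0.06,1.6],[-1.68,-0.07,1.6],[-1.69,-0.08,1.6],[-1.06,0.0,0.61],[-1.06,0.0,0.61],[-1.06,0.0,0.61],[-1.06,0.0,0.61],[-1.06,0.0,0.62],[-1.06,0.0,0.61],[-1.06,0.0,0.62],[-1.06,0.01,0.61]],"angular":[[-0.008,0.0,0.004],[-0.007,0.0,0.005],[-0.008,0.0,0.004],[-0.007,0.001,0.005],[0.0,0.0,0.0],[0.0,0.0,0.0],[0.0,0.0,0.0],[0.0,0.0,0.0],[0.0,0.0,0.0],[0.0,0.0,0.0],[0.0,0.0,0.0],[0.0,0.0,0.0]]}
```

Emit:
carry_out(claw=[1.2,1.2,1.2,1.2,1.2,1.2,1.2,1.2,1.2,1.2,1.2,1.2,1.2], delta_pos=[[-1.68,-0.06,1.6],[-1.68,-0.06,1.6],[-1.68,-0.07,1.6],[-1.69,-0.08,1.6],[-1.06,0,0.61],[-1.06,0,0.61],[-1.06,0,0.61],[-1.06,0,0.61],[-1.06,0,0.62],[-1.06,0,0.61],[-1.06,0,0.62],[-1.06,0,0.61],[0,0,0]], angular=[[-0.008,0,0.004],[-0.007,0,0.005],[-0.008,0,0.004],[-0.007,0,0.005],[0,0,0],[0,0,0],[0,0,0],[0,0,0],[0,0,0],[0,0,0],[0,0,0],[0,0,0],[0,0,0]])

```text
clock: 28.25
position: [0.5611, -0.073, 0.06]
ee_rot: [-1.584, -1.581, -0.912]
force: [0.5, 1.1, -0.7]
width: 0.13
gripper_force: 21.4
```

```bash
python3 - <<'E'
from h import *
s=arm.observe();print(s["clock"],s["position"],s["ee_rot"],s["joints"].round(2),s["force"])
im=arm.get_image("side")
cv2.imwrite("pics/t.png",cv2.cvtColor(im["frame"],cv2.COLOR_RGB2BGR))
c=cv2.imread("pics/t.png")[180:340,150:400];cv2.imwrite("pics/tc.png",cv2.resize(c,(780,500)))
E
```

```text
28.25 [ 0.56107549 -0.07303776  0.05997036] [-1.58444396 -1.58065591 -0.9120602 ] [ 0.48  0.94  0.08  1.63 -0.9   1.43  1.11] [ 0.5252768   1.08265541 -0.69434217]
```

View pics/tc.png

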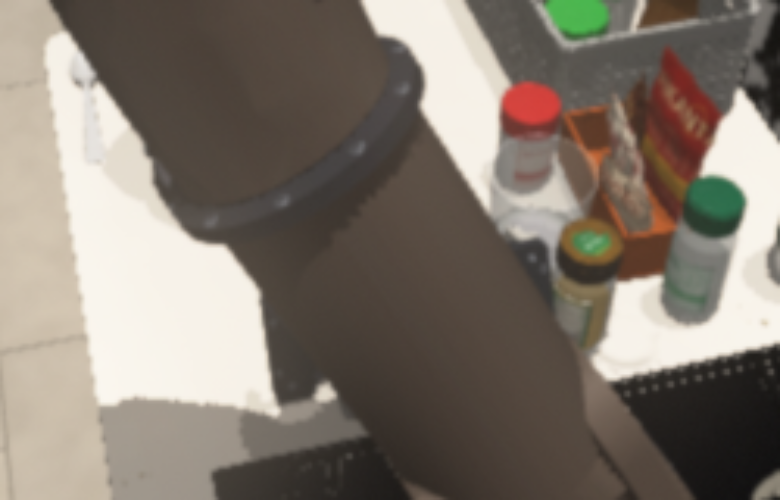

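Emit:
carry_out(claw=[1.2,1.2,1.2,1.2], delta_pos=[[-0.17,0,0.1],[-0.17,0,0.1],[-0.17,0,0.1],[0,0,0]], angular=[[0,0,0],[0,0,0],[0,0,0],[0,0,0]])

```text
clock: 28.7
position: [0.5618, -0.0733, 0.0559]
ee_rot: [-1.585, -1.583, -0.914]
force: [0.1, -1.1, -1.5]
width: 0.129
gripper_force: 21.4
```

Emit:
carry_out(claw=[1.2,1.2,1.2], delta_pos=[[-0.13,0,0.08],[-0.13,0,0.08],[0,0,0]], angular=[[0,0,0],[0,0,0],[0,0,0]])

```text
clock: 29.0
position: [0.5617, -0.0731, 0.0526]
ee_rot: [-1.585, -1.583, -0.913]
force: [0.4, 0.1, -0.7]
width: 0.133
gripper_force: 21.4
```

Emit:
carry_out(claw=[1.2,1.2,1.2], delta_pos=[[-0.13,0,0.08],[-0.13,0,0.08],[0,0,0]], angular=[[0,0,0],[0,0,0],[0,0,0]])

```text
clock: 29.3
position: [0.5617, -0.073, 0.0495]
ee_rot: [-1.584, -1.583, -0.913]
force: [-0.1, 0.3, -0.7]
width: 0.13
gripper_force: 21.4
```

Emit:
carry_out(claw=[1.2,1.2,1.2], delta_pos=[[-0.1,0,0.06],[-0.1,0,0.06],[0,0,0]], angular=[[0,0,0],[0,0,0],[0,0,0]])

```text
clock: 29.6
position: [0.5618, -0.0732, 0.0475]
ee_rot: [-1.585, -1.583, -0.914]
force: [0.6, 0.0, 0.5]
width: 0.133
gripper_force: 21.5
```

Emit:
carry_out(claw=[2,2.8,3.4,4,4.6,5.2,5.2,5.2,5.2], delta_pos=[[0,0,0],[0,0,0],[0,0,0],[0,0,0],[0,0,0],[0,0,0],[0,0,0],[0,0,0],[0,0,0]], angular=[[0,0,0],[0,0,0],[0,0,0],[0,0,0],[0,0,0],[0,0,0],[0,0,0],[0,0,0],[0,0,0]])

```text
clock: 30.5
position: [0.5618, -0.0731, 0.0474]
ee_rot: [-1.585, -1.583, -0.914]
force: [0.5, 0.2, 0.3]
width: 0.57
gripper_force: 0.0
```

```bash
python3 - <<'E'
from h import *
s=arm.observe();print(s["clock"],s["position"],s["force"],s["width"]*92)
im=arm.get_image("wrist")
for l in ("filter_grip","scale_filter","filter_middle","tray"):
    r=arm.place_of(l,im)
    if r:
        o,d=ray(r[0]["centre"],im);z={"tray":0}.get(l,.006);print(l,np.round(np.array(r[0]["centre"])*[512,384],1),round(r[0]["conf"],2),(o+d*(z-o[2])/d[2]).round(3))
p=s["position"];Q=R.from_rotvec(s["ee_rot"])
plan([(p+Q.apply([.01,0,-.06]),None,3),([.56,-.13,.30],tool2(90,40),6)])
E
```

```text
30.5 [ 0.56179473 -0.07309176  0.04742233] [0.47456999 0.18761285 0.27144397] 52.395797885913964
scale_filter [255.1 207.6] 0.98 [ 0.562 -0.018  0.006]
tray [274.2 286.6] 0.61 [ 0.574 -0.078  0.   ]
9 rows; end [ 0.56 -0.13  0.3 ] [-1.817 -1.817 -0.661]
{"delta_pos":[[0.33,-0.0,-2.0],[0.34,-0.0,-2.0],[0.33,-0.0,-2.0],[3.0,-0.03,-1.93],[2.89,-0.03,-2.1],[2.76,-0.03,-2.26],[2.62,-0.03,-2.42],[2.48,-0.04,-2.56],[2.33,-0.03,-2.71]],"angular":[[0.0,0.0,0.0],[0.0,0.0,0.0],[0.0,0.0,0.0],[0.0,-0.058,-0.0],[0.0,-0.058,-0.0],[0.0,-0.058,-0.0],[-0.0,-0.058,-0.0],[-0.0,-0.058,-0.0],[-0.0,-0.059,-0.001]]}
```

Emit:
carry_out(claw=[5.2,5.2,5.2,5.2,5.2,5.2,5.2,5.2,5.2,5.2,5.2], delta_pos=[[0.33,0,-2],[0.34,0,-2],[0.33,0,-2],[3,0,-1.93],[2.89,0,-2.1],[2.76,0,-2.26],[2.62,0,-2.42],[2.48,0,-2.56],[2.33,0,-2.71],[0,0,0],[0,0,0]], angular=[[0,0,0],[0,0,0],[0,0,0],[0,-0.058,0],[0,-0.058,0],[0,-0.058,0],[0,-0.058,0],[0,-0.058,0],[0,-0.059,0],[0,0,0],[0,0,0]])

```text
clock: 31.85
position: [0.5621, -0.1297, 0.3012]
ee_rot: [-1.817, -1.819, -0.662]
force: [0.8, -0.2, -0.2]
width: 0.563
gripper_force: 0.0
```

```bash
python3 - <<'E'
from h import *
s=arm.observe();print(s["clock"],s["position"],s["force"])
im={n:arm.get_image(n) for n in("side","scene","wrist")}
for l in ("filter_grip","filter_middle","scale_filter","tray","lid_lip","tumbler","spice_jar"):
    rs=[]
    for n in im:
        r=arm.place_of(l,im[n])
        if r: print(l,n,np.round(np.array(r[0]["centre"])*[512,384],1),round(r[0]["conf"],2))
        if r and r[0]["conf"]>.4: rs.append(ray(r[0]["centre"],im[n]))
    if len(rs)>1: x,e=tri(rs);print("   world",x.round(3),np.round(e,4))
    elif rs: o,d=rs[0];print("   z.006",(o+d*(.006-o[2])/d[2]).round(3))
for t in (.75,.8,.85):
    u=t+.033;print(t,proj(kp(80-165.6*math.cos(u),0,146+165.6*math.sin(u)),im["scene"]).round(1),proj(kp(80-165.6*math.cos(u),0,146+165.6*math.sin(u)),im["side"]).round(1))
E
```

```text
31.85 [ 0.56211103 -0.12967639  0.30117005] [ 0.82601748 -0.17280713 -0.21089507]
filter_grip side [270.  283.6] 0.58
filter_grip scene [267.5 270.4] 0.67
   world [ 0.561 -0.079  0.002] [0.0009 0.0009]
filter_middle side [263.8 271.5] 0.81
filter_middle scene [263.7 254.7] 0.97
   world [ 0.554 -0.056  0.022] [0.0013 0.0013]
scale_filter side [263.  258.4] 0.96
scale_filter scene [265.8 250.4] 0.76
scale_filter wrist [254.3 215.3] 0.71
   world [ 0.563 -0.012  0.008] [0.0053 0.0038 0.0034]
tray side [276.2 282.8] 0.56
tray scene [276.3 273.1] 0.93
tray wrist [262.4 260. ] 0.87
   world [ 0.575 -0.078 -0.004] [0.0031 0.0025 0.0038]
lid_lip side [229.9 151.7] 0.59
lid_lip scene [232.3 108.2] 0.56
lid_lip wrist [197.7  12. ] 0.56
   world [0.512 0.072 0.277] [0.0006 0.0013 0.0018]
tumbler side [319.5 260.4] 0.7
tumbler scene [334.7 253.1] 0.8
tumbler wrist [350.4 234.3] 0.87
   world [ 0.698 -0.043  0.006] [0.0028 0.0014 0.0014]
spice_jar side [317.2 259.8] 0.68
spice_jar scene [343.2 278.3] 0.89
   world [ 0.762  0.093 -0.163] [0.0062 0.0062]
0.75 [236.1 116.5] [233.5 158. ]
0.8 [234.6 112.9] [231.7 154.6]
0.85 [233.  109.5] [229.8 151.2]
```

```bash
python3 -c "
from cell import arm
print(arm.sign_off())"
```

```text
the job is handed in; nothing more can be done
None
```

I handed the job in at about 32 s with the filter lying in the tray and the lid standing open at about 0.85 rad; the tray and tumbler measured where they started, while the red-lidded pot, spice jar and teaspoon were not measured reliably at the end, and the hand-in returned no verdict.

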